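Shut the exposure unit's heavy cover and start the exposure

TASK

The printing plate lies ready on the glass of the exposure unit: let the heavy cover down gently, without letting it drop or slam, and press its front down just firmly enough for the spring catch to snap so that it stays shut by itself. Then press the green start button fully and let go. Do not force the cover down hard, do not shift the plate, and leave everything else where it is.

Things in the scene. Friction and masses are not known exactly. Their poses are not given: they have to be found in the camera images.
- unit: Table-top plate exposure unit, fixed: pale housing 290 mm deep, 400 mm wide, glass bed under a heavy dark blue hinged cover, grey control deck along its right (-y) side. Origin at table level below the middle of the glass; x points to its back (hinge side), y to its left, z up. Housing's front face at x = -125 mm; glass top 92 mm up, rim and deck 101 mm up.
- cover (a joint): Cover's opening angle in rad, 0 = level, stop at 0.80. Its sprung friction hinge bears only part of the weight. Open wider than about 0.6 it stays put and takes 1 to 5 N at the handle to push down. Below some angle between 0.6 and 0.25 (it differs) it falls by itself unless held up with 1 to 8 N at the handle. Below 0.2 rad faster than 0.5 rad/s (0.16 m/s at the handle) is a slam.
- cover_edge (a point): Middle of the top front edge of the cover, a box 270 mm deep, 296 mm wide, 45 mm thick, about 4 kg. Its flat underside passes through the hinge axis; its front face lies 280 mm from the axis. Shut, this edge is 33 mm higher than the handle bar's centre.
- hinge (a point): Middle of the cover's hinge axis: 150 mm behind and 108 mm above the unit's origin. The axis runs along the unit's y.
- handle (a point): Middle of the cover's handle: round steel bar 12 mm thick, 118 mm clear between its end posts, along the unit's y, 48 mm in front of the cover's front face. At opening angle a it lies 328 sin(a) + 12 cos(a) mm above and 328 cos(a) - 12 sin(a) mm in front of the hinge axis. Pinched from above (a finger in front, one behind) it turns between the pads. Shut, its centre is 53 mm in front of the housing.
- striker (a point): Middle of the catch's striker: a steel bar 6 mm thick and 26 mm long, on a bracket under the cover's front edge, 255 mm in front of the hinge axis and 24 mm below the cover's underside.
- rest: Fixed front rest, a bar along the front of the glass, 105 mm in front of the unit's origin, 108 mm up. On it a carrier with two rubber bumpers, 8 mm taller sponge seals and the spring catch has been set 0 to 10 mm up (not measured): the bumper tops lie that far above this origin, so the cover shuts at 0 to 0.05 rad. The catch snaps 2 mm before the bumpers, by 4 to 14 N of push at the handle; up to 20 N is safe, over 25 N crushes it.
- hook (a joint): Angle of the catch's brass hook in rad: 0 at rest; the striker pushes it aside to about 0.16 and it springs back to 0 once it has snapped over the striker.
- start_top (a point): Middle of the top of the green start button, 28 mm across, on the control deck near its front; it stands 22 mm above the deck, is pressed straight down, 6 mm travel, about 4 N, and springs back.
- start (a joint): Travel of the start button in m: 0 = up, 0.006 = fully pressed.
- plate: Brass-coloured printing plate lying in register on the glass, 100 x 140 x 5 mm; origin under its centre. It must not shift.
- loupe: Black 10x loupe, a waisted cylinder 42 mm across and 38 mm tall, standing towards the back of the unit's control deck; origin under its centre.
- brayer_red: Inking roller with a dark red 96 mm roller (36 mm thick), steel fork and red handle, 180 mm long, lying on the table; origin under the roller's middle, handle along its -x.
- brayer_violet: The same inking roller with a violet roller and black handle.
- ink_jar: White ink jar with black cap and orange band, 72 mm across, 85 mm tall; origin under its centre.
- ink_tub: Pink ink tub with pale lid, 98 mm across, 73 mm tall; origin under its centre.
- spray_bottle: White spray bottle with blue band and yellow trigger head, 90 mm across, 247 mm tall; origin under its centre.
- ink_knife: Ink knife, 225 mm long, 35 mm wide, 16 mm tall, wooden handle, steel blade; lies on the table, origin near its middle.
- lino_block: Carved lino block on wood, 100 x 130 x 20 mm, lying on the table; origin under its centre.

How it is judged:
By the outcome, as a careful person would: the job done as asked, in the order asked, and still so for the second after the job is handed in, with the robot touching nothing.
It also fails if it takes over 51 s, if anything falls off the work surface, if the arm or the gripper's body presses on something with over 40 N, if the wrist force passes 120 N, or if a joint passes its speed limit or range.

ROBOT

A 6-joint arm with a two-finger parallel gripper is mounted at the origin on the work surface. World frame = base frame: x ahead of the robot, y to its left, z up, the work surface at z = 0. Lengths are in mm, angles in rad, forces in N, time in s.
With the tool pointing down it reaches from about 400 to 825 mm from the base axis. Payload 7 kg.
Tool frame: the origin (TCP) lies at the very end of the fingers, on their centre line; the grasp point (between the pads) lies 19 mm behind it (ctrl.grip_point_offset is the distance from the TCP to the grasp point, in mm); z points along the fingers, y is the direction in which the jaws open and shut (so a half turn about z gives the same grasp; the last joint's range is limited). The gripper opens to 85 mm and grips with 20 to 120 N. Pads are 22 mm wide; open, the fingers measure 114 mm over their backs; the gripper's body (76 mm by 85 mm) begins 54 mm behind the grasp point. The pads swing forward as they close: fully open they stand 13 mm farther back than shut.
Start: joints at [1.605, 0.359, 0.012, 0, -1.224, -0.288], TCP at [169.492, 653.351, 231.302] pointing down, gripper open.
Joint ranges: [-3.07, 3.07], [-1.43, 2.12], [-1.02, 1.25], [-3.03, 1.67], [-3.05, -0], [-3.03, 3.03]. Speed limits (rad/s): [2.39, 2.39, 3.01, 3.14, 3.14, 3.14].

INTERFACE

Orientations are given as a rotation vector (axis times angle).
In Python, from plant import ctrl, snapshot gives the robot as it stands.
- The arm moves only by the tool play_rows, never from a script. Its arguments are lists of equal length, an entry for each row: "linear": the shift along the tool's x, y, z normalised to -1 to 1, where 1 is 0.3 m, a list of three; "twist": the turn, a rotation vector about the tool's x, y, z normalised to -1 to 1, where 1 is 2 pi rad, a list of three; "fingers": the finger opening in mm, from 0 to 85.4. In form: {"linear": [[x, y, z], ...], "twist": [[rx, ry, rz], ...], "fingers": [fingers, ...]}. A call has 1 to 8 rows; each row is the pose to reach, as a shift and turn from the pose commanded when the call began, along the tool's axes at that moment, turning the shorter way round; what a row does not reach only later rows make up. A row lasts 1/10 s, in which the tool goes at most 50 mm and 8.59 degrees, less where a joint would pass 70% of its speed; a pose out of reach is approached as far as the arm can. A call with a number of a shift or a turn outside -1 to 1 is refused whole. A call with a gripper value outside its range is refused whole. The fingers move at their own pace and stop on an object; "squeeze" is the grip in N (left out, the last holds). Time passes only in rows, so rows that repeat a pose let the fingers close. It gives the time, the measured TCP pose, the force and the opening at its end, in the units of the state.
- ctrl.get_obs(): the state, without advancing time (a new reading comes with each control period).
- snapshot(name): name is "scene" or "side" or "wrist"; returns a dict with "frame" (420x560x3 uint8, red, green, blue), "range_z" (420x560 float32, mm along the optical axis (not along the pixel's ray), 0 where there is no reading), "vertical_fov" (degrees; the focal length in pixels is half the picture's height over the tangent of half this angle, whatever the lens; pixels are square), "cx", "cy" (the principal point, pixels), "k1" (the pictures are not rectified: a ray, as slopes to the right and down, at radius r is drawn at 1 + k1 r^2 times it, then the intrinsics apply), "camera_from_world" (4x4, takes a point from world to camera coordinates). Camera axes: x right, y down, z forward; pixel columns grow to the right and rows downward; lengths in mm; the calibration is good to about 2 mm. A picture is of the moment at which its call begins.
- ctrl.close_job(): hands the job in, once; it reports no verdict.
The state is a dict: "time": time; "joint_pos": joint angles; "joint_velocities": joint speeds; "tau": joint torques, N m; "tool_pos": TCP position; "eef_rot": TCP orientation; "wrist_force": force on the tool from outside, world axes, zero at the start; "moment": the same for the moment, N m; "grip_width": opening from 0.0 (shut) to 1.0 (fully open).
Only numpy, scipy, OpenCV 4.12 (cv2) and the standard library are available. Lean on these libraries where they do the work, as an engineer would, in place of code of your own. Each camera call takes 0.05 s, during which the arm holds its last target. There are 200 camera calls.

## Working session

There is one attempt and no reset: what is moved stays moved. The work goes in short steps, Python scripts to look and compute and a tool call to move; the robot and the scene stay as the last step left them, time stands still between calls to the robot, and variables do not carry over. Pictures are saved under pics/ and viewed, about 8 in all and at most 12, crops included, and the job is handed in when it is done.

Besides the shell and the picture viewer there is one more tool, called after "Request:" as name(argument=value, ...), one argument or row to a line, values as JSON. play_rows: Moves the arm, as the interface text tells. Scaled input: -1 to 1 covers 0.3 m each way for a shift and 2 pi rad each way for a turn. Its arguments: {"type":"object","properties":{"linear":{"type":"array"},"twist":{"type":"array"},"fingers":{"type":"array"},"squeeze":{"type":"number"}},"required":["linear","twist","fingers"]}

```bash
mkdir -p pics; ls; cat > h.py <<'E'
import numpy as np, cv2
from plant import ctrl, snapshot
def K(s):
    f=210/np.tan(np.radians(s["vertical_fov"])/2); return f
def rays(s,uv):
    uv=np.atleast_2d(np.asarray(uv,float)); f=K(s)
    d=(uv-[s["cx"],s["cy"]])/f; u=d.copy()
    for _ in range(30): u=d/(1+s["k1"]*(u**2).sum(1,keepdims=True))
    return np.c_[u,np.ones(len(u))]
def pts(s,uv):  # by depth
    uv=np.atleast_2d(uv).astype(int); z=s["range_z"][uv[:,1],uv[:,0]]
    return w(s,rays(s,uv)*z[:,None])
def w(s,p):
    T=np.linalg.inv(s["camera_from_world"]); return p@T[:3,:3].T+T[:3,3]
def cloud(s):
    v,u=np.mgrid[0:420,0:560]; P=pts(s,np.c_[u.ravel(),v.ravel()]).reshape(420,560,3)
    P[s["range_z"]<=0]=np.nan; return P
def save(s,n): cv2.imwrite("pics/"+n,cv2.cvtColor(s["frame"],cv2.COLOR_RGB2BGR))
E
python3 - <<'E'
from h import *
import pickle
o=ctrl.get_obs(); print(o)
S={n:snapshot(n) for n in("scene","side","wrist")}
pickle.dump(S,open("S.pkl","wb"))
for n,s in S.items():
    save(s,n+"0.png"); print(n,s["vertical_fov"],s["k1"],np.round(np.linalg.inv(s["camera_from_world"]),2).tolist())
a=np.hstack([cv2.imread("pics/scene0.png"),cv2.imread("pics/side0.png")]); cv2.imwrite("pics/both.png",a)
E
```

```text
pics
{'time': 0.0, 'joint_pos': array([ 1.60507941e+00,  3.59390130e-01,  1.10687501e-02, -3.54954107e-04,
       -1.22406052e+00, -2.88104946e-01]), 'joint_velocities': array([ 9.80365289e-05,  4.31922364e-04,  4.10048570e-04, -6.01838232e-05,
       -9.29534605e-05, -8.07528626e-04]), 'tau': array([ 1.01161004e-03, -5.83324993e+01,  2.93416733e+01,  6.93655059e+00,
       -6.08857517e-03, -9.70216718e-06]), 'tool_pos': array([169.39521605, 652.9189735 , 230.36499871]), 'eef_rot': array([ 3.11469715e+00, -3.97616437e-01, -1.17637268e-04]), 'wrist_force': array([-0.53652752,  0.11572536,  0.23632537]), 'moment': array([0.00735273, 0.02410661, 0.01296516]), 'grip_width': 0.9995586572653626}
scene 55.366352345400294 -0.1049818847855365 [[-0.06, 0.95, -0.31, 986.81], [1.0, 0.06, -0.02, 36.52], [-0.0, -0.31, -0.95, 1389.22], [0.0, 0.0, 0.0, 1.0]]
side 52.112267478484405 -0.11984041187753777 [[0.95, -0.24, 0.21, 302.2], [-0.31, -0.73, 0.61, -758.7], [0.01, -0.65, -0.76, 1062.08], [0.0, 0.0, 0.0, 1.0]]
wrist 68.45691638813636 -0.04665420035360668 [[-0.25, -0.93, -0.27, 236.7], [-0.97, 0.24, 0.07, 635.56], [0.0, 0.28, -0.96, 373.29], [0.0, 0.0, 0.0, 1.0]]
```

View pics/scene0.png

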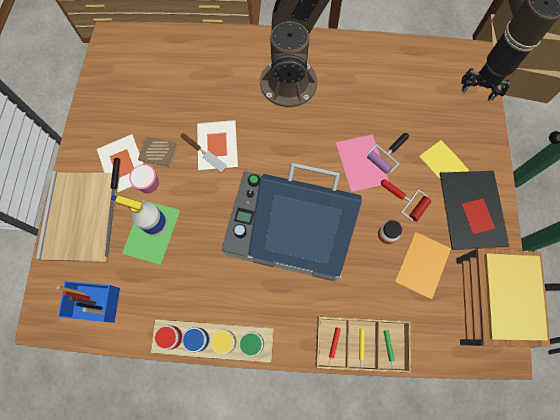

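View pics/side0.png

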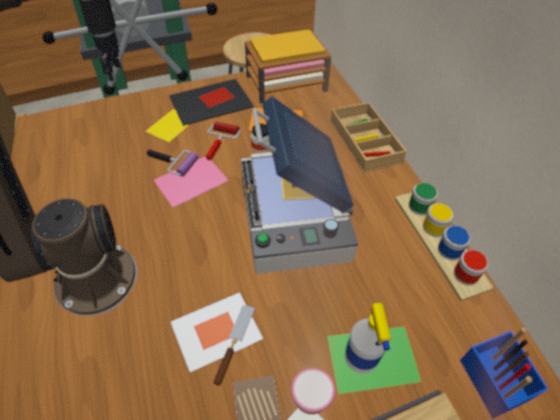

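```bash
cat > m.py <<'E'
from h import *
import pickle
S=pickle.load(open("S.pkl","rb"))
for n in("scene","side"):
    s=S[n]; P=cloud(s); hsv=cv2.cvtColor(s["frame"],cv2.COLOR_RGB2HSV)
    H,Sa,V=[hsv[...,i].astype(int) for i in range(3)]
    # button
    m=(H>40)&(H<85)&(Sa>120)
    reg=np.zeros_like(m); 
    if n=="scene": reg[165:195,240:268]=1
    else: reg[225:255,250:280]=1
    b=m&reg; v,u=np.nonzero(b)
    q=P[b]; print(n,"button px",u.mean(),v.mean(),len(u),"depth pts med",np.nanmedian(q,0), "top", np.nanpercentile(q[:,2],90))
    # ray onto z=123
    T=np.linalg.inv(s["camera_from_world"]);R=rays(s,[[u.mean(),v.mean()]])[0]@T[:3,:3].T
    print(" ray z=123",T[:3,3]+R*(123-T[2,3])/R[2])
    # cover top
    if n=="scene":
        c=(H>95)&(H<125)&(Sa>60); reg=np.zeros_like(c); reg[170:290,240:365]=1; c&=reg.astype(bool)
        c=c&(P[...,2]>140)
        q=P[c]; q=q[~np.isnan(q).any(1)]
        pl=None
        keep=np.ones(len(q),bool)
        for _ in range(6):
            cc=q[keep].mean(0); nn=np.linalg.svd(q[keep]-cc,full_matrices=False)[2][2]; nn*=np.sign(nn[2])
            d=(q-cc)@nn; keep=abs(d)<4
        print("cover",len(q),keep.sum(),nn,cc,"tilt",np.arccos(nn[2]),"yaw",np.arctan2(-nn[1],-nn[0]), np.arctan2(nn[1],nn[0]),"res",d[keep].std())
        print(" extents z",q[keep][:,2].min(),q[keep][:,2].max())
        mm=np.zeros(c.shape,np.uint8); idx=np.argwhere(c&~np.isnan(P).any(2)); mm[tuple(idx[keep].T)]=255
        rc=cv2.boxPoints(cv2.minAreaRect(np.argwhere(mm)[:,::-1].astype(np.float32))); print(rc)
        # in-plane frame
        h=nn.copy();h[2]=0;h/=np.linalg.norm(h)  # points to front or back
        yh=np.array([0,0,1.]);yax=np.cross(nn,h);yax/=np.linalg.norm(yax);dn=np.cross(yax,nn)
        a=q[keep]@yax;bb=q[keep]@dn
        print("h",h,"y",yax,"dn",dn,"ranges",np.percentile(a,[.3,99.7]),np.percentile(bb,[.3,99.7]))
E
python3 m.py
python3 - <<'E'
from h import *
import pickle
S=pickle.load(open("S.pkl","rb"))
a=cv2.imread("pics/scene0.png")[150:290,225:375]; b=cv2.imread("pics/side0.png")[90:280,230:365]
cv2.imwrite("pics/c.png",np.hstack([cv2.resize(a,(428,400)),cv2.resize(b,(284,400))]))
# handle: bright pts in the scene above 200
P=cloud(S["scene"]); 
q=P[160:192,285:345]; m=(q[...,2]>180); v,u=np.nonzero(m)
for i in range(0,len(u),25): print(u[i]+285,v[i]+160,q[v[i],u[i]].round())
E
```

```text
scene button px 253.28813559322035 178.8135593220339 59 depth pts med [482.84637321 -94.62626231 122.49499551] top 125.49541128910091
 ray z=123 [482.67358046 -94.49606758 123.        ]
cover 8186 7285 [ 0.67780323 -0.11842437  0.72564347] [676.83208295  75.09259056 247.85348798] tilt 0.7588272137437643 yaw 2.968620703105624 -0.17297195048416944 res 1.8366772070364867
 extents z 147.96006139385622 335.24826347674093
[[243.03802 254.48172]
 [260.9787  176.38701]
 [360.76636 199.31119]
 [342.82568 277.40588]]
h [ 0.98507761 -0.17211071  0.        ] y [0.17211071 0.98507761 0.        ] dn [ 0.71481514 -0.12489101 -0.68807089] ranges [ 45.48558363 333.94965379] [179.35678434 442.9077962 ]
side button px 262.2916666666667 237.86111111111111 72 depth pts med [480.65170919 -97.40535596 122.83674155] top 124.98126935319439
 ray z=123 [480.25580881 -96.99551152 123.        ]
292 163 [518.  34. 350.]
301 165 [521.  60. 347.]
294 167 [526.  41. 339.]
301 168 [530.  61. 345.]
306 169 [531.  75. 342.]
312 170 [536.  92. 348.]
317 171 [537. 106. 346.]
322 172 [540. 120. 348.]
328 173 [540. 138. 344.]
335 174 [544. 157. 349.]
290 177 [550.  31. 322.]
335 179 [553. 159. 334.]
293 181 [558.  40. 312.]
299 182 [559.  58. 309.]
301 183 [563.  64. 313.]
299 184 [569.  58. 319.]
292 185 [577.  38. 330.]
333 185 [569. 155. 326.]
306 186 [575.  78. 323.]
291 187 [583.  36. 328.]
317 187 [573. 110. 314.]
297 188 [584.  53. 325.]
322 188 [575. 125. 313.]
298 189 [589.  56. 331.]
323 189 [580. 127. 318.]
297 190 [589.  53. 324.]
322 190 [586. 124. 326.]
293 191 [592.  42. 321.]
318 191 [590. 112. 328.]
343 191 [577. 186. 306.]
```

View pics/c.png

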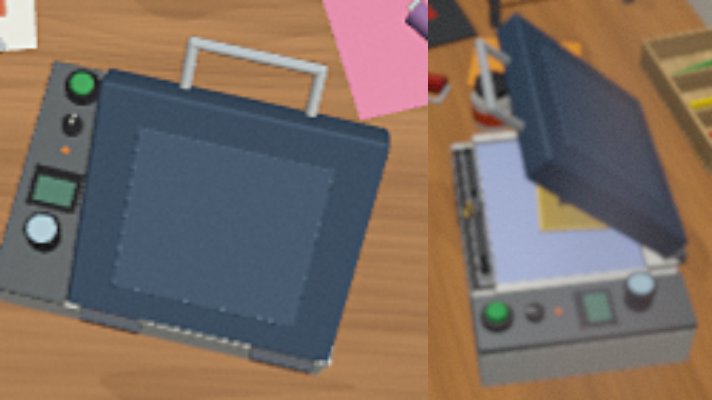

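Request:
play_rows(
  linear=[
    [0.813,0.746,-0.533],
    [0.813,0.746,-0.533],
    [0.813,0.746,-0.533],
    [0.813,0.746,-0.533],
    [0.813,0.746,-0.533],
    [0.813,0.746,-0.533],
    [0.813,0.746,-0.533],
    [0.813,0.746,-0.533],
  ],
  twist=[
    [0,0,0.1186],
    [0,0,0.1186],
    [0,0,0.1186],
    [0,0,0.1186],
    [0,0,0.1186],
    [0,0,0.1186],
    [0,0,0.1186],
    [0,0,0.1186],
  ],
  fingers=[40,40,40,40,40,40,40,40],
)

```text
time: 0.95
tool_pos: [351.1, 372.9, 394.3]
eef_rot: [-2.753, 1.505, -0.001]
wrist_force: [1.0, 0.7, 0.5]
grip_width: 0.469
```

```bash
cat > nx.py <<'E'
import sys, numpy as np
from scipy.spatial.transform import Rotation as R
from plant import ctrl
# usage: target world x y z, tool-y yaw ; from measured pose
def go(t,yaw,base=None):
    o=ctrl.get_obs(); p=o["tool_pos"] if base is None else np.array(base); r=R.from_rotvec(o["eef_rot"])
    y=np.array([np.cos(yaw),np.sin(yaw),0]); z=np.array([0,0,-1.]); T=R.from_matrix(np.c_[np.cross(y,z),y,z])
    print("lin",np.round(r.inv().apply(np.array(t)-p)/300,4),"tw",np.round((r.inv()*T).as_rotvec()/(2*np.pi),4),"pos",p.round(1),"F",o["wrist_force"].round(2),"axes",r.as_matrix().round(3).tolist())
if __name__=="__main__": a=list(map(float,sys.argv[1:])); go(a[:3],a[3])
E
python3 nx.py 530 97 430 2.969
```

```text
lin [ 1.0959 -0.0062 -0.1207] tw [-0.0005  0.0004  0.1182] pos [351.1 372.9 394.3] F [1.02 0.71 0.53] axes [[0.54, -0.842, 0.002], [-0.842, -0.54, 0.003], [-0.001, -0.004, -1.0]]
```

Request:
play_rows(
  linear=[
    [0.99,0,-0.12],
    [0.99,0,-0.12],
    [0.99,0,-0.12],
    [0.99,0,-0.12],
    [0.99,0,-0.12],
    [0.99,0,-0.12],
    [0.99,0,-0.12],
    [0.99,0,-0.12],
  ],
  twist=[
    [0,0,0.118],
    [0,0,0.118],
    [0,0,0.118],
    [0,0,0.118],
    [0,0,0.118],
    [0,0,0.118],
    [0,0,0.118],
    [0,0,0.118],
  ],
  fingers=[40,40,40,40,40,40,40,40],
)

```text
time: 1.75
tool_pos: [510.5, 124.8, 426.4]
eef_rot: [2.021, -2.404, -0.001]
wrist_force: [-0.2, 0.5, 0.2]
grip_width: 0.469
```

```bash
python3 - <<'E'
from h import *
import pickle
s=snapshot("wrist"); S={"wrist":s,"scene":snapshot("scene")}; pickle.dump(S,open("S2.pkl","wb")); save(s,"w1.png")
o=ctrl.get_obs(); print(o["tool_pos"],o["eef_rot"],o["grip_width"])
print(np.linalg.inv(s["camera_from_world"]).round(2).tolist())
E
python3 nx.py 530 97 430 2.969
```

```text
[509.78864878 126.29185099 426.64125103] [ 2.02528687e+00 -2.40060796e+00 -7.51872493e-04] 0.467907172269014
[[-0.99, 0.17, 0.05, 498.22], [0.17, 0.95, 0.27, 55.9], [0.0, 0.28, -0.96, 569.26], [0.0, 0.0, 0.0, 1.0]]
lin [ 0.0849 -0.0828 -0.0112] tw [ 0.0001 -0.      0.0005] pos [509.8 126.3 426.6] F [ 0.49 -0.6   0.37] axes [[-0.168, -0.986, -0.001], [-0.986, 0.168, -0.0], [0.0, 0.001, -1.0]]
```

View pics/w1.png

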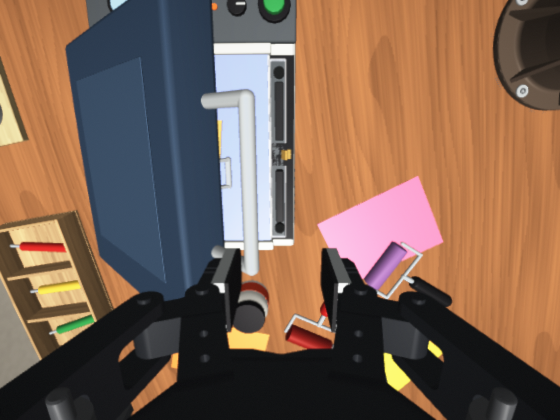

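```bash
python3 - <<'E'
from h import *
import pickle
s=pickle.load(open("S2.pkl","rb"))["wrist"]; P=cloud(s)
h=np.array([.985,-.1725,0]);y=np.array([.1725,.985,0])
hsv=cv2.cvtColor(s["frame"],cv2.COLOR_RGB2HSV).astype(int)
for v in (110,140,170,200,230,250,265):
    r=(hsv[v,225:270,1]<40)&(P[v,225:270,2]>250); u=np.nonzero(r)[0]+225
    m=u.mean(); q=P[v,u]; qm=np.nanmedian(q,0)
    R=rays(s,[[m,v]])[0]; T=np.linalg.inv(s["camera_from_world"]); R=R@T[:3,:3].T; w0=T[:3,3]+R*(343-T[2,3])/R[2]
    print(v,u.min(),u.max(),"z",qm[2].round(1),"h",(qm@h).round(1),(w0@h).round(1),"y",(w0@y).round(1), (qm@y).round(1))
# bar ends
for uv in ((246,91),(253,275)):
    R=rays(s,[uv])[0]@T[:3,:3].T; w0=T[:3,3]+R*(343-T[2,3])/R[2]; print(uv,w0,(w0@y))
E
```

```text
110 239 254 z 347.8 h 504.3 504.9 y 134.0 134.2
140 240 255 z 348.2 h 504.2 504.8 y 154.7 154.3
170 225 254 z 347.6 h 506.8 509.8 y 176.4 176.2
200 242 256 z 348.1 h 504.3 504.9 y 199.2 197.8
230 243 257 z 347.8 h 504.1 504.8 y 223.3 221.2
250 225 257 z 391.5 h 503.9 512.4 y 240.2 218.6
265 225 258 z 349.9 h 500.0 512.5 y 253.3 248.8
(246, 91) [518.31650678  32.37249249 343.        ] 121.29650252494282
(253, 275) [541.17376144 171.50334959 343.        ] 262.28327319516063
```

Request:
play_rows(
  linear=[
    [0.075,-0.08,0],
    [0.075,-0.08,0.1],
    [0.075,-0.08,0.2],
    [0.075,-0.08,0.25],
    [0.075,-0.08,0.3],
    [0.075,-0.08,0.343],
    [0.075,-0.08,0.343],
    [0.075,-0.08,0.343],
  ],
  twist=[
    [0,0,0.0005],
    [0,0,0.0005],
    [0,0,0.0005],
    [0,0,0.0005],
    [0,0,0.0005],
    [0,0,0.0005],
    [0,0,0.0005],
    [0,0,0.0005],
  ],
  fingers=[40,40,40,40,40,40,40,40],
)

```text
time: 2.65
tool_pos: [529.9, 100.2, 324.7]
eef_rot: [-2.023, 2.403, -0.001]
wrist_force: [1.3, 0.4, 0.9]
grip_width: 0.467
```

Request:
play_rows(
  linear=[
    [0,0,0],
    [0,0,0],
    [0,0,0],
    [0,0,0],
    [0,0,0],
    [0,0,0],
  ],
  twist=[
    [0,0,0],
    [0,0,0],
    [0,0,0],
    [0,0,0],
    [0,0,0],
    [0,0,0],
  ],
  fingers=[30,20,10,5,5,5],
  squeeze=40,
)

```text
time: 3.25
tool_pos: [530.3, 99.6, 325.0]
eef_rot: [-2.021, 2.404, -0.001]
wrist_force: [-0.9, 0.8, 5.2]
grip_width: 0.121
```

```bash
python3 - <<'E'
from h import *
s=snapshot("wrist"); save(s,"w2.png"); print(ctrl.get_obs())
E
```

```text
{'time': 3.3, 'joint_pos': array([ 5.49231190e-01,  8.51158392e-02, -1.32341695e-01,  3.22536518e-04,
       -1.35207161e+00, -7.21998038e-01]), 'joint_velocities': array([ 0.00110509, -0.00062542,  0.00032413,  0.00106967,  0.00128838,
       -0.00010412]), 'tau': array([-7.10157584e-01, -3.49190247e+01,  2.79878086e+01,  6.63085967e+00,
       -1.08297290e-01, -3.40759882e-02]), 'tool_pos': array([530.32797652,  99.57540261, 324.96218193]), 'eef_rot': array([-2.02080896e+00,  2.40382171e+00, -7.85827153e-04]), 'wrist_force': array([-0.0302552 ,  0.70440415,  4.35703641]), 'moment': array([0.42048444, 0.13605942, 0.04520729]), 'grip_width': 0.12165340168617618}
```

View pics/w2.png

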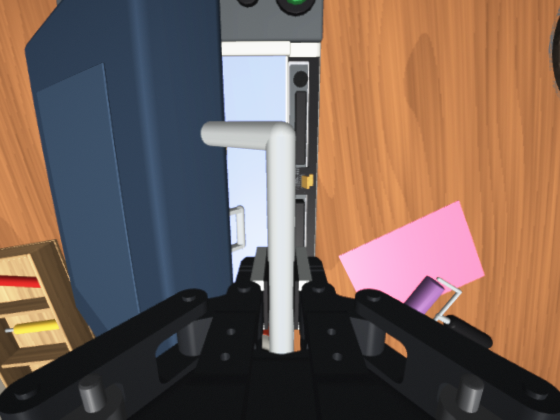

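```bash
python3 - <<'E'
import numpy as np
f=lambda a:np.array([328.2*np.cos(a+.0366),-328.2*np.sin(a+.0366)])/300
for a0,st in((.759,.025),(.559,.025),(.359,.015),(.239,.01),(.159,.01),(.079,.005)):
    print(a0,[[0]+(f(a0-st*i)-f(a0)).round(4).tolist() for i in range(1,9)])
E
```

```text
0.759 [[0, 0.0193, 0.0194], [0, 0.0381, 0.0392], [0, 0.0564, 0.0596], [0, 0.0742, 0.0803], [0, 0.0915, 0.1016], [0, 0.1082, 0.1232], [0, 0.1244, 0.1452], [0, 0.14, 0.1677]]
0.559 [[0, 0.0151, 0.0228], [0, 0.0295, 0.046], [0, 0.0434, 0.0696], [0, 0.0567, 0.0935], [0, 0.0695, 0.1177], [0, 0.0815, 0.1422], [0, 0.093, 0.1671], [0, 0.1039, 0.1922]]
0.359 [[0, 0.0062, 0.0152], [0, 0.0122, 0.0305], [0, 0.0179, 0.0458], [0, 0.0235, 0.0613], [0, 0.0288, 0.0768], [0, 0.0338, 0.0924], [0, 0.0386, 0.1081], [0, 0.0432, 0.1239]]
0.239 [[0, 0.0029, 0.0105], [0, 0.0057, 0.0211], [0, 0.0085, 0.0317], [0, 0.0111, 0.0423], [0, 0.0136, 0.053], [0, 0.016, 0.0637], [0, 0.0182, 0.0744], [0, 0.0204, 0.0851]]
0.159 [[0, 0.0021, 0.0107], [0, 0.004, 0.0215], [0, 0.0059, 0.0323], [0, 0.0076, 0.0431], [0, 0.0093, 0.0539], [0, 0.0108, 0.0647], [0, 0.0122, 0.0756], [0, 0.0136, 0.0864]]
0.079 [[0, 0.0006, 0.0054], [0, 0.0012, 0.0109], [0, 0.0018, 0.0163], [0, 0.0023, 0.0218], [0, 0.0028, 0.0272], [0, 0.0033, 0.0327], [0, 0.0038, 0.0381], [0, 0.0042, 0.0436]]
```

Request:
play_rows(
  linear=[
    [0,0.0193,0.0194],
    [0,0.0381,0.0392],
    [0,0.0564,0.0596],
    [0,0.0742,0.0803],
    [0,0.0915,0.1016],
    [0,0.1082,0.1232],
    [0,0.1244,0.1452],
    [0,0.14,0.1677],
  ],
  twist=[
    [0,0,0],
    [0,0,0],
    [0,0,0],
    [0,0,0],
    [0,0,0],
    [0,0,0],
    [0,0,0],
    [0,0,0],
  ],
  fingers=[5,5,5,5,5,5,5,5],
)

```text
time: 4.1
tool_pos: [488.1, 106.7, 273.2]
eef_rot: [2.021, -2.405, -0.0]
wrist_force: [1.8, 0.7, 1.7]
grip_width: 0.121
```

```bash
python3 - <<'E'
from plant import ctrl
import numpy as np
o=ctrl.get_obs();p=o["tool_pos"];print(p,"h",p@[.985,-.1725,0],"y",p@[.1725,.985,0],o["wrist_force"],o["grip_width"])
f=734.2-p@[.985,-.1725,0]; print(np.arctan2(p[2]+19-108,f)-.0366, np.hypot(f,p[2]+19-108))
E
```

```text
[488.09971925 106.73132139 273.23885492] h 462.3670705176079 y 189.32755313985308 [1.76502676 0.65668799 1.69498512] 0.12147985721731819
0.5590467835688765 328.3855922717475
```

Arc radius 328.4 and angle 0.559 agree with the plan; low forces.

Request:
play_rows(
  linear=[
    [0,0.0151,0.0228],
    [0,0.0295,0.046],
    [0,0.0434,0.0696],
    [0,0.0567,0.0935],
    [0,0.0695,0.1177],
    [0,0.0815,0.1422],
    [0,0.093,0.1671],
    [0,0.1039,0.1922],
  ],
  twist=[
    [0,0,0],
    [0,0,0],
    [0,0,0],
    [0,0,0],
    [0,0,0],
    [0,0,0],
    [0,0,0],
    [0,0,0],
  ],
  fingers=[5,5,5,5,5,5,5,5],
)

```text
time: 4.9
tool_pos: [457.5, 112.0, 215.6]
eef_rot: [2.021, -2.404, 0.0]
wrist_force: [0.2, -0.5, -1.2]
grip_width: 0.123
```

Request:
play_rows(
  linear=[
    [0,0.0062,0.0152],
    [0,0.0122,0.0305],
    [0,0.0179,0.0458],
    [0,0.0235,0.0613],
    [0,0.0288,0.0768],
    [0,0.0338,0.0924],
    [0,0.0386,0.1081],
    [0,0.0432,0.1239],
  ],
  twist=[
    [0,0,0],
    [0,0,0],
    [0,0,0],
    [0,0,0],
    [0,0,0],
    [0,0,0],
    [0,0,0],
    [0,0,0],
  ],
  fingers=[5,5,5,5,5,5,5,5],
)

```text
time: 5.7
tool_pos: [444.7, 114.2, 178.6]
eef_rot: [2.021, -2.404, -0.0]
wrist_force: [-1.3, -0.2, -0.5]
grip_width: 0.123
```

```bash
cat > ang.py <<'E'
from plant import ctrl
import numpy as np
o=ctrl.get_obs();p=o["tool_pos"];print(o["time"],p,"h",p@[.985,-.1725,0],"y",p@[.1725,.985,0],o["wrist_force"],o["grip_width"])
f=734.2-p@[.985,-.1725,0]; print(np.arctan2(p[2]+19-108,f)-.0366, np.hypot(f,p[2]+19-108))
E
python3 ang.py
```

```text
5.7 [444.7102792  114.16067829 178.64487617] h 418.34690800686957 y 189.160791276669 [-1.28481353 -0.19371309 -0.49555435] 0.12279242522257898
0.2399458564572234 328.32815831789605
```

Request:
play_rows(
  linear=[
    [0,0.0029,0.0105],
    [0,0.0057,0.0211],
    [0,0.0085,0.0317],
    [0,0.0111,0.0423],
    [0,0.0136,0.053],
    [0,0.016,0.0637],
    [0,0.0182,0.0744],
    [0,0.0204,0.0851],
  ],
  twist=[
    [0,0,0],
    [0,0,0],
    [0,0,0],
    [0,0,0],
    [0,0,0],
    [0,0,0],
    [0,0,0],
    [0,0,0],
  ],
  fingers=[5,5,5,5,5,5,5,5],
)

```text
time: 6.5
tool_pos: [438.9, 115.2, 153.3]
eef_rot: [2.021, -2.404, -0.0]
wrist_force: [-3.1, -2.6, -1.3]
grip_width: 0.123
```

Request:
play_rows(
  linear=[
    [0,0.002,0.0107],
    [0,0.004,0.0215],
    [0,0.005,0.027],
    [0,0.006,0.0323],
    [0,0.0067,0.0377],
    [0,0.0076,0.0431],
  ],
  twist=[
    [0,0,0],
    [0,0,0],
    [0,0,0],
    [0,0,0],
    [0,0,0],
    [0,0,0],
  ],
  fingers=[5,5,5,5,5,5],
)

```text
time: 7.1
tool_pos: [436.7, 115.6, 140.6]
eef_rot: [2.021, -2.405, 0.0]
wrist_force: [-3.3, -3.0, -2.2]
grip_width: 0.125
```

```bash
python3 ang.py
```

```text
7.1 [436.72778729 115.5941749  140.56526071] h 410.2368753092353 y 189.19580558373306 [-3.25801084 -3.0499738  -2.18909633] 0.12484027427300506
0.12124602616679375 328.0412813522975
```

Request:
play_rows(
  linear=[
    [0,0.0008,0.0054],
    [0,0.0016,0.0108],
    [0,0.0024,0.0162],
    [0,0.0031,0.0216],
    [0,0.0038,0.027],
    [0,0.0045,0.0324],
    [0,0.0051,0.0378],
    [0,0.0057,0.0432],
  ],
  twist=[
    [0,0,0],
    [0,0,0],
    [0,0,0],
    [0,0,0],
    [0,0,0],
    [0,0,0],
    [0,0,0],
    [0,0,0],
  ],
  fingers=[5,5,5,5,5,5,5,5],
)

```text
time: 7.9
tool_pos: [435.0, 116.0, 127.6]
eef_rot: [2.021, -2.405, 0.0]
wrist_force: [-3.7, -3.4, -0.3]
grip_width: 0.125
```

```bash
python3 ang.py
```

```text
7.9 [435.04458165 115.95481887 127.64905708] h 408.51670666617446 y 189.26068691829676 [-3.72942166 -3.40030346 -0.34674187] 0.12450594102044117
0.08151826870728685 327.9685307619035
```

Request:
play_rows(
  linear=[
    [0,0.0002,0.002],
    [0,0.0004,0.004],
    [0,0.0006,0.006],
    [0,0.0008,0.008],
    [0,0.001,0.01],
    [0,0.0012,0.012],
    [0,0.0014,0.014],
    [0,0.0016,0.016],
  ],
  twist=[
    [0,0,0],
    [0,0,0],
    [0,0,0],
    [0,0,0],
    [0,0,0],
    [0,0,0],
    [0,0,0],
    [0,0,0],
  ],
  fingers=[5,5,5,5,5,5,5,5],
)

```text
time: 8.7
tool_pos: [434.5, 116.1, 122.9]
eef_rot: [2.021, -2.405, -0.0]
wrist_force: [-5.1, -3.3, -1.2]
grip_width: 0.128
```

Request:
play_rows(
  linear=[
    [0,0.0001,0.002],
    [0,0.0003,0.004],
    [0,0.0005,0.006],
    [0,0.0006,0.008],
    [0,0.0008,0.01],
    [0,0.0009,0.012],
  ],
  twist=[
    [0,0,0],
    [0,0,0],
    [0,0,0],
    [0,0,0],
    [0,0,0],
    [0,0,0],
  ],
  fingers=[5,5,5,5,5,5],
)

```text
time: 9.3
tool_pos: [434.2, 116.2, 119.3]
eef_rot: [2.021, -2.405, -0.0]
wrist_force: [-4.8, -2.0, 0.6]
grip_width: 0.124
```

Request:
play_rows(
  linear=[
    [0,0.0001,0.0013],
    [0,0.0002,0.0026],
    [0,0.0003,0.004],
    [0,0.0004,0.0053],
    [0,0.0005,0.0066],
    [0,0.0005,0.0066],
  ],
  twist=[
    [0,0,0],
    [0,0,0],
    [0,0,0],
    [0,0,0],
    [0,0,0],
    [0,0,0],
  ],
  fingers=[5,5,5,5,5,5],
)

```text
time: 9.9
tool_pos: [434.1, 116.2, 117.2]
eef_rot: [2.021, -2.405, -0.0]
wrist_force: [-3.3, -2.8, -2.2]
grip_width: 0.12
```

Request:
play_rows(
  linear=[
    [0,0.0001,0.0013],
    [0,0.0002,0.0026],
    [0,0.0003,0.004],
    [0,0.0004,0.0053],
    [0,0.0005,0.0066],
    [0,0.0005,0.0066],
  ],
  twist=[
    [0,0,0],
    [0,0,0],
    [0,0,0],
    [0,0,0],
    [0,0,0],
    [0,0,0],
  ],
  fingers=[5,5,5,5,5,5],
)

```text
time: 10.5
tool_pos: [433.9, 116.2, 115.2]
eef_rot: [2.021, -2.405, -0.0]
wrist_force: [-2.1, -3.3, -3.5]
grip_width: 0.128
```

Request:
play_rows(
  linear=[
    [0,0.0001,0.0013],
    [0,0.0002,0.0026],
    [0,0.0003,0.004],
    [0,0.0003,0.0053],
    [0,0.0004,0.0066],
    [0,0.0004,0.0066],
  ],
  twist=[
    [0,0,0],
    [0,0,0],
    [0,0,0],
    [0,0,0],
    [0,0,0],
    [0,0,0],
  ],
  fingers=[5,5,5,5,5,5],
)

```text
time: 11.1
tool_pos: [433.8, 116.2, 113.5]
eef_rot: [2.021, -2.405, -0.0]
wrist_force: [-5.6, -3.8, 0.7]
grip_width: 0.124
```

```bash
python3 ang.py
```

```text
11.1 [433.84633553 116.22524739 113.51635666] h 407.28978532606465 y 189.32036156080002 [-5.62804743 -3.76743471  0.67364799] 0.12435444032166676
0.03825403951380547 327.8282175196853
```

Request:
play_rows(
  linear=[
    [0,0.0001,0.001],
    [0,0.0001,0.002],
    [0,0.0002,0.003],
    [0,0.0002,0.004],
    [0,0.0002,0.004],
  ],
  twist=[
    [0,0,0],
    [0,0,0],
    [0,0,0],
    [0,0,0],
    [0,0,0],
  ],
  fingers=[5,5,5,5,5],
)

```text
time: 11.6
tool_pos: [433.8, 116.2, 112.5]
eef_rot: [2.022, -2.405, -0.0]
wrist_force: [-6.0, -2.6, 3.1]
grip_width: 0.12
```

Request:
play_rows(
  linear=[
    [0,0,0.001],
    [0,0.0001,0.002],
    [0,0.0001,0.003],
    [0,0.0002,0.004],
    [0,0.0002,0.004],
  ],
  twist=[
    [0,0,0],
    [0,0,0],
    [0,0,0],
    [0,0,0],
    [0,0,0],
  ],
  fingers=[5,5,5,5,5],
)

```text
time: 12.1
tool_pos: [433.7, 116.2, 111.4]
eef_rot: [2.022, -2.405, -0.0]
wrist_force: [-7.8, -3.2, 4.2]
grip_width: 0.12
```

Request:
play_rows(
  linear=[
    [0,0.001,0.001],
    [0,0.0015,0.002],
    [0,0.002,0.003],
    [0,0.002,0.004],
    [0,0.002,0.004],
  ],
  twist=[
    [0,0,0],
    [0,0,0],
    [0,0,0],
    [0,0,0],
    [0,0,0],
  ],
  fingers=[5,5,5,5,5],
)

```text
time: 12.6
tool_pos: [433.6, 116.3, 110.4]
eef_rot: [-2.022, 2.404, -0.001]
wrist_force: [-4.5, -4.4, 4.2]
grip_width: 0.123
```

Request:
play_rows(
  linear=[
    [0,0.0005,0.001],
    [0,0.001,0.002],
    [0,0.001,0.003],
    [0,0.001,0.004],
    [0,0.001,0.004],
  ],
  twist=[
    [0,0,0],
    [0,0,0],
    [0,0,0],
    [0,0,0],
    [0,0,0],
  ],
  fingers=[5,5,5,5,5],
)

```text
time: 13.1
tool_pos: [433.6, 116.3, 109.4]
eef_rot: [-2.022, 2.404, -0.001]
wrist_force: [-4.0, -6.6, 4.4]
grip_width: 0.124
```

Request:
play_rows(
  linear=[
    [0,0,0.001],
    [0,0,0.002],
    [0,0,0.003],
    [0,0,0.004],
    [0,0,0.004],
  ],
  twist=[
    [0,0,0],
    [0,0,0],
    [0,0,0],
    [0,0,0],
    [0,0,0],
  ],
  fingers=[5,5,5,5,5],
)

```text
time: 13.6
tool_pos: [433.5, 116.3, 108.2]
eef_rot: [-2.022, 2.404, -0.001]
wrist_force: [-4.8, -5.4, 4.3]
grip_width: 0.12
```

```bash
python3 - <<'E'
from h import *
s=snapshot("side"); save(s,"s2.png"); w_=snapshot("wrist"); save(w_,"w3.png"); o=ctrl.get_obs(); print(o["wrist_force"],o["moment"],o["tool_pos"])
a=cv2.imread("pics/s2.png")[130:280,220:370]; cv2.imwrite("pics/c2.png",np.hstack([cv2.resize(a,(420,420),interpolation=cv2.INTER_CUBIC),cv2.imread("pics/w3.png")[:,180:]]))
E
```

```text
[-4.93932322 -6.06242376  5.52914374] [-1.93753954  1.41109328  0.08080145] [433.49771794 116.30806046 108.14959447]
```

View pics/c2.png

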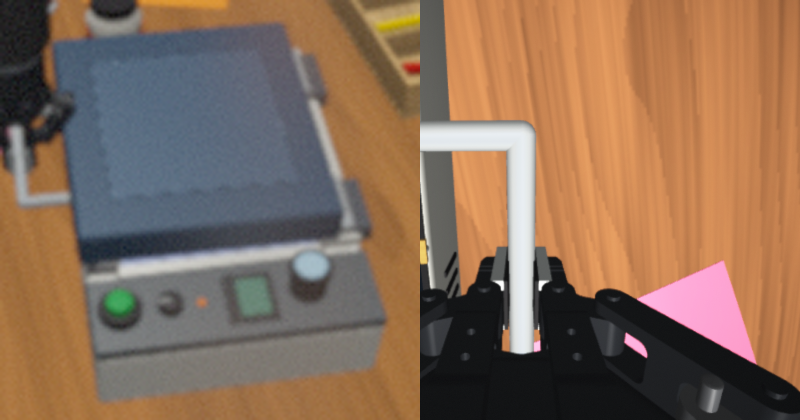

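Request:
play_rows(
  linear=[
    [0,0,0.001],
    [0,0,0.002],
    [0,0,0.003],
    [0,0,0.004],
    [0,0,0.004],
  ],
  twist=[
    [0,0,0],
    [0,0,0],
    [0,0,0],
    [0,0,0],
    [0,0,0],
  ],
  fingers=[5,5,5,5,5],
)

```text
time: 14.2
tool_pos: [433.4, 116.3, 107.0]
eef_rot: [-2.022, 2.404, -0.001]
wrist_force: [-5.1, -4.7, 6.0]
grip_width: 0.123
```

Request:
play_rows(
  linear=[
    [0,0,0.001],
    [0,0,0.002],
    [0,0,0.003],
    [0,0,0.003],
  ],
  twist=[
    [0,0,0],
    [0,0,0],
    [0,0,0],
    [0,0,0],
  ],
  fingers=[5,5,5,5],
)

```text
time: 14.6
tool_pos: [433.4, 116.3, 106.4]
eef_rot: [-2.022, 2.404, -0.001]
wrist_force: [-8.0, -5.3, 10.7]
grip_width: 0.126
```

Request:
play_rows(
  linear=[
    [0,0,0.001],
    [0,0,0.002],
    [0,0,0.002],
  ],
  twist=[
    [0,0,0],
    [0,0,0],
    [0,0,0],
  ],
  fingers=[5,5,5],
)

```text
time: 14.9
tool_pos: [433.4, 116.3, 105.9]
eef_rot: [-2.022, 2.404, -0.001]
wrist_force: [-7.2, -5.3, 12.3]
grip_width: 0.124
```

Request:
play_rows(
  linear=[
    [0,0,0.001],
    [0,0,0.002],
    [0,0,0.002],
  ],
  twist=[
    [0,0,0],
    [0,0,0],
    [0,0,0],
  ],
  fingers=[5,5,5],
)

```text
time: 15.2
tool_pos: [433.4, 116.3, 105.4]
eef_rot: [-2.022, 2.404, -0.001]
wrist_force: [-8.8, -5.1, 12.9]
grip_width: 0.125
```

Request:
play_rows(
  linear=[
    [0,0,0.001],
    [0,0,0.002],
    [0,0,0.002],
  ],
  twist=[
    [0,0,0],
    [0,0,0],
    [0,0,0],
  ],
  fingers=[5,5,5],
)

```text
time: 15.5
tool_pos: [433.4, 116.3, 104.8]
eef_rot: [-2.022, 2.404, -0.001]
wrist_force: [-9.3, -4.9, 14.2]
grip_width: 0.122
```

Request:
play_rows(
  linear=[
    [0,0,0.001],
    [0,0,0.0015],
    [0,0,0.0015],
  ],
  twist=[
    [0,0,0],
    [0,0,0],
    [0,0,0],
  ],
  fingers=[5,5,5],
)

```text
time: 15.8
tool_pos: [433.4, 116.3, 104.4]
eef_rot: [-2.022, 2.404, -0.001]
wrist_force: [-8.8, -4.7, 14.9]
grip_width: 0.12
```

Request:
play_rows(
  linear=[
    [0,0,0.0007],
    [0,0,0.0014],
    [0,0,0.0014],
  ],
  twist=[
    [0,0,0],
    [0,0,0],
    [0,0,0],
  ],
  fingers=[5,5,5],
)

```text
time: 16.1
tool_pos: [433.4, 116.3, 104.1]
eef_rot: [-2.022, 2.404, -0.001]
wrist_force: [-9.4, -4.5, 15.8]
grip_width: 0.119
```

Request:
play_rows(
  linear=[
    [0,0,0.0007],
    [0,0,0.0014],
    [0,0,0.0014],
  ],
  twist=[
    [0,0,0],
    [0,0,0],
    [0,0,0],
  ],
  fingers=[5,5,5],
)

```text
time: 16.4
tool_pos: [433.4, 116.4, 103.7]
eef_rot: [-2.022, 2.403, -0.001]
wrist_force: [-10.0, -4.9, 15.6]
grip_width: 0.124
```

Request:
play_rows(
  linear=[
    [0,0.002,0.0007],
    [0,0.003,0.0014],
    [0,0.003,0.0014],
  ],
  twist=[
    [0,0,0],
    [0,0,0],
    [0,0,0],
  ],
  fingers=[5,5,5],
)

```text
time: 16.7
tool_pos: [433.3, 116.4, 103.7]
eef_rot: [-2.022, 2.402, -0.003]
wrist_force: [-6.6, -8.4, 16.3]
grip_width: 0.125
```

Request:
play_rows(
  linear=[
    [0,0,0.0007],
    [0,0,0.0014],
    [0,0,0.0014],
  ],
  twist=[
    [0,0,0],
    [0,0,0],
    [0,0,0],
  ],
  fingers=[5,5,5],
)

```text
time: 17.0
tool_pos: [433.3, 116.4, 103.4]
eef_rot: [-2.022, 2.402, -0.003]
wrist_force: [-8.4, -8.8, 19.1]
grip_width: 0.127
```

```bash
python3 ang.py; python3 - <<'E'
from h import *
a=snapshot("wrist"); save(a,"w4.png"); print(ctrl.get_obs()["wrist_force"],ctrl.get_obs()["moment"])
c=cv2.imread("pics/w4.png"); cv2.imwrite("pics/c4.png",cv2.resize(c[150:350,120:420],(800,533),interpolation=cv2.INTER_CUBIC))
E
```

```text
17.0 [433.33824524 116.39162562 103.44181278] h 406.7606161398291 y 189.39659853921873 [-8.40610742 -8.75600877 19.08525343] 0.1269753644582671
0.007476735915869601 327.7577093816979
[-6.6236758  -7.99152584 18.39697746] [-2.9989768   2.35348127  0.03796932]
```

View pics/c4.png

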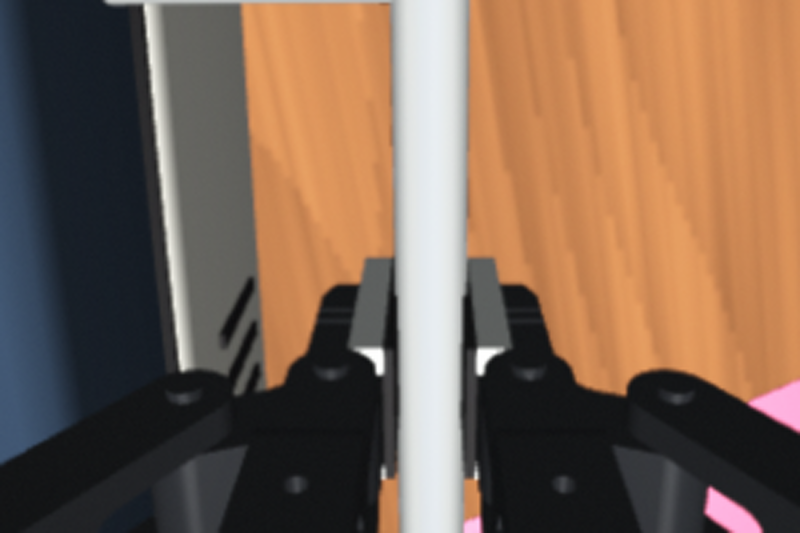

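Request:
play_rows(
  linear=[
    [0,0,-0.002],
    [0,0,-0.004],
    [0,0,-0.006],
    [0,0,-0.007],
    [0,0,-0.007],
  ],
  twist=[
    [0,0,0],
    [0,0,0],
    [0,0,0],
    [0,0,0],
    [0,0,0],
  ],
  fingers=[5,5,5,5,5],
)

```text
time: 17.55
tool_pos: [433.4, 116.4, 104.9]
eef_rot: [-2.022, 2.403, -0.003]
wrist_force: [-3.3, -8.1, 11.4]
grip_width: 0.121
```

Request:
play_rows(
  linear=[
    [0,0,-0.002],
    [0,0,-0.004],
    [0,0,-0.005],
    [0,0,-0.005],
  ],
  twist=[
    [0,0,0],
    [0,0,0],
    [0,0,0],
    [0,0,0],
  ],
  fingers=[5,5,5,5],
)

```text
time: 17.95
tool_pos: [433.4, 116.4, 106.3]
eef_rot: [-2.022, 2.403, -0.003]
wrist_force: [-2.4, -8.0, 8.8]
grip_width: 0.124
```

Request:
play_rows(
  linear=[
    [0,0,-0.002],
    [0,0,-0.004],
    [0,0,-0.005],
    [0,0,-0.005],
  ],
  twist=[
    [0,0,0],
    [0,0,0],
    [0,0,0],
    [0,0,0],
  ],
  fingers=[5,5,5,5],
)

```text
time: 18.35
tool_pos: [433.4, 116.4, 107.2]
eef_rot: [-2.021, 2.403, -0.003]
wrist_force: [0.1, -9.1, 1.2]
grip_width: 0.12
```

Request:
play_rows(
  linear=[
    [0,0,-0.002],
    [0,0,-0.003],
    [0,0,-0.003],
  ],
  twist=[
    [0,0,0],
    [0,0,0],
    [0,0,0],
  ],
  fingers=[5,5,5],
)

```text
time: 18.65
tool_pos: [433.4, 116.4, 107.5]
eef_rot: [-2.021, 2.403, -0.002]
wrist_force: [5.1, -8.1, -7.5]
grip_width: 0.122
```

Request:
play_rows(
  linear=[
    [0,0,0.003],
    [0,0,0.003],
    [0,0,0.003],
    [0,0,0.003],
    [0,0,0.003],
    [0,0,0.003],
    [0,0,0.003],
  ],
  twist=[
    [0,0,0],
    [0,0,0],
    [0,0,0],
    [0,0,0],
    [0,0,0],
    [0,0,0],
    [0,0,0],
  ],
  fingers=[5,12,20,30,40,40,40],
)

```text
time: 19.35
tool_pos: [429.7, 116.0, 105.7]
eef_rot: [2.018, -2.403, -0.003]
wrist_force: [-11.8, 2.2, 4.1]
grip_width: 0.465
```

```bash
python3 nx.py 434 116 230 2.969
```

```text
lin [-0.0018 -0.0124 -0.4142] tw [ 0.0006 -0.0003 -0.0002] pos [429.7 116.  105.7] F [-11.84   2.18   4.1 ] axes [[-0.173, -0.985, -0.004], [-0.985, 0.173, -0.001], [0.002, 0.004, -1.0]]
```

Request:
play_rows(
  linear=[
    [0,0,0],
    [0,0,0],
    [0,0,0],
  ],
  twist=[
    [0,0,0],
    [0,0,0],
    [0,0,0],
  ],
  fingers=[24,24,24],
)

```text
time: 19.65
tool_pos: [432.6, 116.9, 106.7]
eef_rot: [-2.021, 2.404, -0.0]
wrist_force: [-0.2, 0.4, 0.9]
grip_width: 0.282
```

Request:
play_rows(
  linear=[
    [0,0,-0.03],
    [0,0,-0.08],
    [0,0,-0.16],
    [0,0,-0.3],
    [0,0,-0.45],
    [0,0,-0.45],
  ],
  twist=[
    [0,0,0],
    [0,0,0],
    [0,0,0],
    [0,0,0],
    [0,0,0],
    [0,0,0],
  ],
  fingers=[24,24,24,24,24,24],
)

```text
time: 20.25
tool_pos: [435.2, 118.0, 248.4]
eef_rot: [-2.016, 2.396, -0.004]
wrist_force: [-0.6, 0.2, -0.2]
grip_width: 0.283
```

```bash
python3 - <<'E'
from h import *
import pickle
s=snapshot("wrist"); t=snapshot("scene"); d=snapshot("side"); save(s,"w5.png"); pickle.dump((s,t,d),open("S3.pkl","wb"))
o=ctrl.get_obs();print(o["time"],o["tool_pos"],o["wrist_force"])
P=cloud(s); h=np.array([.985,-.1725,0]);y=np.array([.1725,.985,0])
for nm,c in(("wrist",s),("scene",t)):
    P=cloud(c); H=P@h;Y=P@y
    hs=cv2.cvtColor(c["frame"],cv2.COLOR_RGB2HSV).astype(int); blue=(hs[...,0]>95)&(hs[...,0]<125)&(hs[...,1]>60)
    m=blue&(H>460)&(H<715)&(Y>60)&(Y<320)&(P[...,2]>135)&(P[...,2]<190)
    q=P[m]; 
    if len(q)>100:
        A=np.c_[H[m],Y[m],np.ones(m.sum())]; k=np.linalg.lstsq(A,q[:,2],rcond=None)[0]; print(nm,m.sum(),k, "z at front",k@[455,190,1])
    b=(hs[...,0]>40)&(hs[...,0]<85)&(hs[...,1]>120)&(P[...,2]>105)&(P[...,2]<135)&(abs(H-491)<30)&(abs(Y+11)<30)
    v,u=np.nonzero(b)
    if len(u):
        T=np.linalg.inv(c["camera_from_world"]);R=rays(c,[[(u.min()+u.max())/2,(v.min()+v.max())/2]])[0]@T[:3,:3].T
        print(nm,"btn",u.min(),u.max(),v.min(),v.max(),np.nanmedian(P[b],0),T[:3,3]+R*(123-T[2,3])/R[2])
    m=(H>400)&(H<415)&(Y>150)&(Y<230)&(P[...,2]>105)&(P[...,2]<150); print("bar z",np.nanmedian(P[m],0) if m.any() else None)
E
```

```text
20.4 [431.97576104 116.55825805 241.95418833] [-0.19622665 -0.42371695  0.16716129]
wrist 61152 [-8.65484630e-03  1.31366599e-03  1.61055559e+02] z at front 157.36719998889748
bar z [432.94393525 114.94795295 129.59371658]
scene 6107 [-1.38262016e-02 -1.43650979e-03  1.63793719e+02] z at front 157.22985991214352
scene btn 249 257 175 183 [483.02956067 -94.90729075 122.8029465 ] [483.41363959 -95.41960299 123.        ]
bar z [435.19692354 117.08769943 127.99431074]
```

View pics/w5.png

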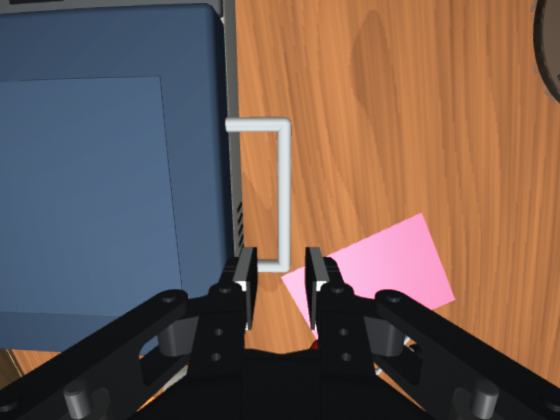

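Request:
play_rows(
  linear=[
    [0.12,-0.05,0],
    [0.26,-0.11,0],
    [0.4,-0.17,0],
    [0.53,-0.23,0.03],
    [0.62,-0.265,0.08],
    [0.669,-0.286,0.14],
    [0.669,-0.286,0.14],
    [0.669,-0.286,0.14],
  ],
  twist=[
    [0,0,0],
    [0,0,0],
    [0,0,0],
    [0,0,0],
    [0,0,0],
    [0,0,0],
    [0,0,0],
    [0,0,0],
  ],
  fingers=[15,10,5,0,0,0,0,0],
)

```text
time: 21.2
tool_pos: [481.4, -96.3, 198.4]
eef_rot: [2.018, -2.404, -0.002]
wrist_force: [-0.3, -0.1, -0.2]
grip_width: -0.002
```

```bash
python3 - <<'E'
from h import *
c=snapshot("wrist"); save(c,"w6.png"); o=ctrl.get_obs();print(o["time"],o["tool_pos"],o["eef_rot"],o["wrist_force"],o["grip_width"])
P=cloud(c); hs=cv2.cvtColor(c["frame"],cv2.COLOR_RGB2HSV).astype(int)
b=(hs[...,0]>40)&(hs[...,0]<85)&(hs[...,1]>120)&(P[...,2]>118)&(P[...,2]<130); v,u=np.nonzero(b)
print(len(u),u.min(),u.max(),v.min(),v.max(),np.nanmin(P[b],0),np.nanmax(P[b],0),np.nanmedian(P[b],0)) if len(u) else print("none")
E
python3 nx.py 482 -96 127 2.969
```

```text
21.25 [481.93733609 -95.82831115 199.24417324] [ 2.02051978e+00 -2.40417048e+00 -6.41788888e-04] [ 0.20897774  0.47413711 -0.04758192] 0.00033504566012588154
1009 263 298 202 237 [ 467.73563177 -107.81595707  118.0217672 ] [494.55098476 -80.97975561 125.32242311] [481.11187845 -95.32170203 123.09714974]
lin [ 0.0004 -0.0006  0.2408] tw [ 0.0002 -0.0001 -0.0001] pos [481.9 -95.8 199.2] F [ 0.21  0.47 -0.05] axes [[-0.172, -0.985, -0.001], [-0.985, 0.172, -0.0], [0.001, 0.001, -1.0]]
```

View pics/w6.png

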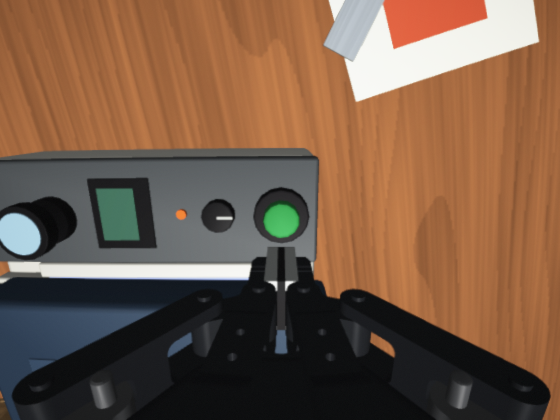

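Request:
play_rows(
  linear=[
    [0,0,0.08],
    [0,0,0.16],
    [0,0,0.21],
    [0,0,0.235],
    [0,0,0.24],
    [0,0,0.245],
    [0,0,0.25],
  ],
  twist=[
    [0,0,0],
    [0,0,0],
    [0,0,0],
    [0,0,0],
    [0,0,0],
    [0,0,0],
    [0,0,0],
  ],
  fingers=[0,0,0,0,0,0,0],
)

```text
time: 21.95
tool_pos: [482.8, -95.6, 125.3]
eef_rot: [-2.021, 2.403, -0.002]
wrist_force: [-0.2, 0.1, 0.8]
grip_width: 0.003
```

Request:
play_rows(
  linear=[
    [0,0,0.004],
    [0,0,0.008],
    [0,0,0.012],
    [0,0,0.014],
    [0,0,0.014],
  ],
  twist=[
    [0,0,0],
    [0,0,0],
    [0,0,0],
    [0,0,0],
    [0,0,0],
  ],
  fingers=[0,0,0,0,0],
)

```text
time: 22.45
tool_pos: [482.5, -95.9, 120.5]
eef_rot: [-2.021, 2.404, -0.001]
wrist_force: [0.2, 1.6, 2.3]
grip_width: -0.003
```

Request:
play_rows(
  linear=[
    [0,0,0.003],
    [0,0,0.006],
    [0,0,0.009],
    [0,0,0.012],
    [0,0,0.012],
  ],
  twist=[
    [0,0,0],
    [0,0,0],
    [0,0,0],
    [0,0,0],
    [0,0,0],
  ],
  fingers=[0,0,0,0,0],
)

```text
time: 22.95
tool_pos: [482.5, -95.9, 117.1]
eef_rot: [-2.022, 2.404, -0.001]
wrist_force: [-0.3, 1.1, 6.1]
grip_width: 0.003
```

Request:
play_rows(
  linear=[
    [0,0,0.003],
    [0,0,0.005],
    [0,0,0.005],
  ],
  twist=[
    [0,0,0],
    [0,0,0],
    [0,0,0],
  ],
  fingers=[0,0,0],
)

```text
time: 23.25
tool_pos: [482.6, -95.9, 116.8]
eef_rot: [-2.022, 2.403, -0.002]
wrist_force: [-4.7, 4.3, 19.4]
grip_width: -0.002
```

Request:
play_rows(
  linear=[
    [0,0,-0.01],
    [0,0,-0.03],
    [0,0,-0.08],
    [0,0,-0.18],
    [0,0,-0.3],
    [0,0,-0.45],
    [0,0,-0.45],
    [0,0,-0.45],
  ],
  twist=[
    [0,0,0],
    [0,0,0],
    [0,0,0],
    [0,0,0],
    [0,0,0],
    [0,0,0],
    [0,0,0],
    [0,0,0],
  ],
  fingers=[0,0,0,0,0,0,0,0],
)

```text
time: 24.05
tool_pos: [482.0, -95.8, 250.8]
eef_rot: [-2.02, 2.404, -0.0]
wrist_force: [-0.0, -0.5, -0.1]
grip_width: -0.0
```

```bash
python3 - <<'E'
from h import *
h=np.array([.985,-.1725,0]);y=np.array([.1725,.985,0])
c=snapshot("wrist"); t=snapshot("scene"); save(t,"sc7.png"); o=ctrl.get_obs(); print(o["time"],o["tool_pos"],o["wrist_force"])
P=cloud(c); hs=cv2.cvtColor(c["frame"],cv2.COLOR_RGB2HSV).astype(int)
b=(hs[...,0]>40)&(hs[...,0]<85)&(hs[...,1]>120)&(P[...,2]>105)&(P[...,2]<130); print("btn",b.sum(),np.nanmedian(P[b],0))
P=cloud(t); H=P@h;Y=P@y; hs=cv2.cvtColor(t["frame"],cv2.COLOR_RGB2HSV).astype(int)
m=(hs[...,0]>95)&(hs[...,0]<125)&(hs[...,1]>60)&(H>460)&(H<715)&(Y>60)&(Y<320)&(P[...,2]>135)&(P[...,2]<190)
k=np.linalg.lstsq(np.c_[H[m],Y[m],np.ones(m.sum())],P[m][:,2],rcond=None)[0]; print(k,k@[455,190,1])
E
```

```text
24.15 [481.14782103 -95.92112053 249.00265955] [-0.04120337  0.59647103 -1.00385884]
btn 719 [480.90504646 -95.18759414 122.99901068]
[-1.35225550e-02 -1.47204305e-03  1.63644166e+02] 157.2117150984066
```

View pics/sc7.png

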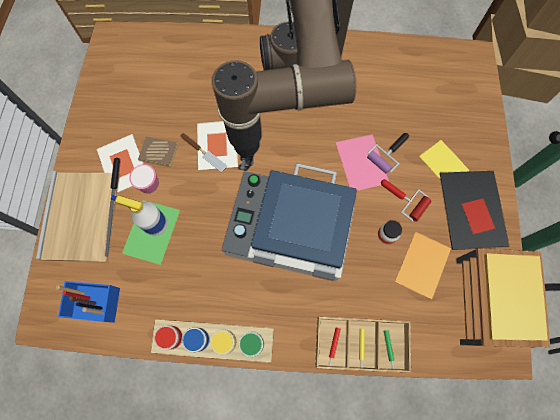

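Cover unchanged and shut (front top edge at 157.2 mm), button back up at 123 mm, everything else in place, robot clear.

```bash
python3 -c "
from plant import ctrl
print(ctrl.close_job())"
```

```text
the job is handed in; nothing more can be done
None
```

I lowered the cover by its handle and shut it until the catch held. Then I pressed the green start button to its stop, let it spring back, and handed the job in at about 24 s of the 51 s allowed.

**Cover:** It came down at about 0.25 rad/s at first and much slower below 0.2 rad, with no drop or slam. The highest push I read at the handle was about 19 N, against a safe limit of 20 N. I only had readings at the end of each move, so a brief higher peak is possible.

**Catch:** I saw no clear snap while pushing, so I tested it by lifting gently. The cover held against about 7.5 N of pull while moving only 0.3 mm. After I let go, its front top edge stayed at 157 mm, which is about 0.01 rad open. It was at the same height after the button press. The catch hook itself could not be seen.

**Button:** It bottomed out about 6 mm down at about 19 N, and its top was back at 123 mm afterwards.

**One unwanted touch:** When I opened the fingers to release the handle, the gripper pushed against something with about 12 N sideways, probably the cover's front. I narrowed the fingers and the force went back to zero. The cover stayed shut.

In the last picture everything else looks where it was. The plate is under the shut cover, so I could not check it directly.

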